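# Dispense the orange bead from a bead carousel

## Robot

A 7-joint arm with a two-finger parallel gripper is mounted at the origin on the work surface. World frame = base frame: x ahead of the robot, y to its left, z up, the work surface at z = 0. Lengths are in m, angles in rad, forces in N, time in s.
With the tool pointing down it reaches from about 0.4 to 0.85 m from the base axis. Payload 10.4 kg.
Tool frame: the origin (TCP) lies at the very end of the fingers, on their centre line; the grasp point (between the pads) lies 19 mm behind it (manip.grip_depth is the distance from the TCP to the grasp point, in m); z points along the fingers, x is the direction in which the jaws open and shut, and the axes are right-handed (so a half turn about z gives the same grasp; the last joint's range is limited). The gripper opens to 85 mm and grips with 20 to 120 N. Pads are 22 mm wide; open, the fingers measure 114 mm over their backs; the gripper's body (76 mm by 85 mm) begins 54 mm behind the grasp point. The pads swing forward as they close: fully open they stand 13 mm farther back than shut.
Start: joints at [1.256, 0.332, -0.065, 1.46, 0.022, 1.35, -0.088], TCP at [0.18, -0.599, 0.231] pointing down, gripper open.
Joint ranges: [-2.6, 2.6], [-0.5, 2.12], [-1.47, 1.34], [0.16, 2.42], [-1.27, 4.41], [0.06, 2.06], [-2.6, 2.6]. Speed limits (rad/s): [2.22, 2.22, 2.79, 2.79, 3.14, 3.14, 3.14].

## Interface

Orientations are given as a unit quaternion [x, y, z, w].
In Python, from workcell import manip, cams gives the robot as it stands. The module is installed in compiled form; this text tells all that it offers.
- The arm moves only by the tool move_arm, never from a script. Its arguments are lists of equal length, an entry for each row: "claw": the opening, from 0 (shut) to 1 (fully open); "dp": the shift along the tool's x, y, z as a fraction of full scale, a list of three; "turn": the turn, a rotation vector about the tool's x, y, z as a fraction of full scale, a list of three. A call has 1 to 8 rows; each row shifts and turns the commanded pose from where the row before left it, along the tool's axes as they then stand; what a row does not reach is not made up. Full scale, the value 1, is 200 mm for a shift and 45 degrees for a turn. A row lasts 1/12 s, in which the tool goes at most 41.7 mm and 7.16 degrees, less where a joint would pass 70% of its speed; a pose out of reach is approached as far as the arm can. A call with a number of a shift or a turn outside -1 to 1 is refused whole. A call with a gripper value outside its range is refused whole. The fingers move at their own pace and stop on an object; "grip_force" is the grip in N (left out, the last holds). Time passes only in rows, so rows that do not move let the fingers close. It gives the time, the measured TCP pose, the force and the opening at its end, in the units of the state.
- manip.get_obs(): the state, without advancing time (a new reading comes with each control period).
- cams.camera(name): name is "scene" or "top"; returns the picture (384x512x3 uint8, red, green, blue); there is no depth.
- cams.camera_info(name): a dict with "fx", "fy", "cx", "cy" (pixels), "pose" (4x4, takes a point from camera to world coordinates). Camera axes: x right, y down, z forward; pixel columns grow to the right and rows downward; lengths in m; the calibration is good to about 2 mm. A picture is of the moment at which its call begins. camera_info takes no time and is no camera call.
- manip.hand_in(): hands the job in, once; it reports no verdict.
The state is a dict: "clock": time; "joint_pos": joint angles; "joint_velocities": joint speeds; "tau": joint torques, N m; "position": TCP position; "ee_rot": TCP orientation; "ft_force": force on the tool from outside, world axes, zero at the start; "torque": the same for the moment, N m; "grip_width": opening from 0.0 (shut) to 1.0 (fully open).
Only numpy, scipy, OpenCV 4.12 (cv2) and the standard library are available. Lean on these libraries where they do the work, as an engineer would, in place of code of your own. Each camera call takes 0.05 s, during which the arm holds its last target.

## Task

Turn the bead carousel by its black post until the pocket with the orange bead is at the spout, then lift the black bar to tip the carousel so that this bead rolls out into the white dish. Let the carousel back down level and let go; the other beads stay in the carousel, no bead is touched by the robot, and the dish stays standing where it is.

Things in the scene. Friction and masses are not known exactly. Their poses are not given: they have to be found in the camera images.
- stand: White fixed stand of the bead dispenser, base 270 x 200 mm, 12 mm thick. Origin on the bench below the carousel's axis; x level towards the spout, z up, y to the left looking along the spout. It carries an aluminium cradle that tips, and that carries the carousel. The tipping hinge is parallel to y, 85 mm towards the spout from the origin and 70 mm above the bench.
- cradle (a joint): Tip angle of the cradle, rad: 0 level (rests there by its weight), grows as the lift bar rises and the spout dips, stop at 0.6. About 1 kg tips, some 4 N at the bar; let go, it sinks back to level, damped. Pocket floors slope inwards by 0.1 rad, so a bead rolls out only when tipped well beyond that (0.3 to 0.5 is ample).
- carousel (a joint): Turn of the carousel, rad, positive anticlockwise from above, limits +-2.7; stays where left. Hexagonal wheel, dark floor and white walls, 150 mm wide, six open-topped 60 degree pockets between thin radial walls. At 0 the pockets' middles lie at 0, +-60, +-120 and 180 degrees from stand x, the post at -90. Beads lie one each, shuffled, in the pockets at +-60 and +-120.
- axis (a point): Middle of the carousel, on its axis, 85 mm above the bench when level; tips with the cradle, does not turn with the carousel. x towards the spout, z along the axis. Round it a clear wall (82 mm inner radius, top 108 mm above the bench) closes the pockets outside, but for a 46 mm gap at the spout; a pocket within 10 degrees of the gap empties there.
- post (a point): Upright round black post to turn the carousel by, 14 mm in diameter, 52 mm from its axis, turning with it. This point is on its centre line, 137 mm above the bench when level; the post ends 18 mm higher, the walls and hub round it 26 mm lower. Friction to turn it is about 1.2 N. Pinched, it slips round in the grip, so it can be led along its arc without turning the gripper.
- lift_bar (a point): Middle of the round black lift bar opposite the spout, 12 mm in diameter, free length 100 mm parallel to stand y, 150 mm from the carousel's axis, 105 mm above the bench when level; 58 mm free between it and the clear wall. It moves in an arc about the hinge and turns in a grip, so a gripper kept pointing down can lift it.
- bead_orange_center (a point): The orange bead, the one wanted, a 20 mm diameter ball of 25 g; this point is its centre. It lies loose in one of the pockets and may sit up to 15 degrees off the pocket's middle.
- bead_white_center (a point): White bead, a 20 mm diameter ball of 25 g; this point is its centre. Must stay in the carousel.
- bead_blue_center (a point): Blue bead, a 20 mm diameter ball of 25 g; this point is its centre. Must stay in the carousel.
- bead_green_center (a point): Green bead, a 20 mm diameter ball of 25 g; this point is its centre. Must stay in the carousel.
- dish: White round open dish, 112 mm across the rim, 50 mm high, 3 mm wall, 5 mm floor, about 0.35 kg, loose on the bench below the end of the spout. Origin at the centre of its underside, z up.
Things that resemble listed ones, but are neither listed nor needed, are in the scene too. What is shaped like the part that bears bead_orange_center but yellow is not meant. Of the things that look like the dish, the larger one is meant.

How it is judged:
On the way, in this order (a step that is already met when the one before it is completed fails the run):
1. the orange bead's pocket is at the spout while the carousel is level (x of bead_orange_center in the frame of axis above 0.025 m and y of bead_orange_center in the frame of axis between -0.022 and 0.022 m and value of joint cradle below 0.08 rad), for 0.2 s.
2. the carousel is tipped by more than 0.2 rad (value of joint cradle above 0.2 rad), for 0.1 s.
At the end, for the whole second after the job is handed in: The orange bead lies in the dish, which stands upright within 30 mm of where it was; the carousel is back to level within 0.06 rad; the white, blue and green beads are in the carousel (within 85 mm of its middle) (horizontal distance between bead_orange_center and dish below 0.052 m and z of bead_orange_center in the frame of dish between 0.005 and 0.045 m and value of joint cradle below 0.06 rad and linear speed of dish below 0.03 m/s and angle between dish's own z axis and vertical below 0.15 rad and distance of dish from where it was at the start of the episode below 0.03 m and distance between each of bead_white_center, bead_blue_center, bead_green_center and axis below 0.085 m); the robot touches nothing.
It fails at once if another bead left the carousel (distance between any of bead_white_center, bead_blue_center, bead_green_center and axis above 0.095 m).
It fails at once if the robot touched a bead (contact force between any of the fingers, the arm and bead_orange above 0.3 N or contact force between any of the fingers, the arm and bead_white above 0.3 N or contact force between any of the fingers, the arm and bead_blue above 0.3 N or contact force between any of the fingers, the arm and bead_green above 0.3 N).
It also fails if it takes over 46 s, if anything falls off the work surface, if the arm or the gripper's body presses on something with over 40 N, if the wrist force passes 120 N, or if a joint passes its speed limit or range.

## Working session

There is one attempt and no reset: what is moved stays moved. The work goes in short steps, Python scripts to look and compute and a tool call to move; the robot and the scene stay as the last step left them, time stands still between calls to the robot, and variables do not carry over. Pictures are saved under pics/ and viewed, and the job is handed in when it is done.

Besides the shell and the picture viewer there is one more tool, called after "Call:" by a JSON object that holds its "name" and its "arguments", one argument or row to a line. move_arm: Moves the arm, as the interface text tells. Shift numbers are shares of 200 mm and turn numbers shares of 45 degrees, none past 1 either way. Its arguments: {"type":"object","properties":{"claw":{"type":"array","items":{"type":"number"}},"dp":{"type":"array","items":{"type":"array","items":{"type":"number"}}},"turn":{"type":"array","items":{"type":"array","items":{"type":"number"}}},"grip_force":{"type":"number"}},"required":["claw","dp","turn"]}

```bash
mkdir -p pics; python3 - <<'E'
from workcell import manip,cams
import cv2
for n in ("scene","top"):
    im=cams.camera(n); cv2.imwrite(f"pics/{n}0.png",im[...,::-1]); i=cams.camera_info(n); print(n,{k:(v.round(4).tolist() if k=="pose" else v) for k,v in i.items()})
print(manip.get_obs(), manip.grip_depth)
E
```

```text
scene {'fx': 371.14024588608174, 'fy': 371.14024588608174, 'cx': 254.657943759052, 'cy': 189.70076855970106, 'pose': [[-0.5591, 0.6039, -0.5681, 0.9092], [0.8291, 0.401, -0.3896, 0.2584], [-0.0075, -0.6888, -0.7249, 0.5714], [0.0, 0.0, 0.0, 1.0]]}
top {'fx': 386.3612170141834, 'fy': 386.3612170141834, 'cx': 260.49918751594083, 'cy': 196.5052416564943, 'pose': [[-0.0061, -0.9917, 0.1283, 0.4509], [-1.0, 0.0064, 0.002, 0.0047], [-0.0028, -0.1283, -0.9917, 0.7467], [0.0, 0.0, 0.0, 1.0]]}
{'clock': 0.1, 'joint_pos': array([ 1.25638544,  0.33279652, -0.06474562,  1.46085684,  0.02160841,
        1.34988662, -0.08850847]), 'joint_velocities': array([ 8.84188355e-05, -3.33620363e-04,  1.45292719e-03, -2.39678380e-03,
       -6.86490910e-04,  5.53014824e-04, -1.23490315e-03]), 'tau': array([ 9.81606536e-04, -6.26748848e+01,  4.90948150e-02, -3.92429709e+01,
        1.64388225e-02,  7.02389167e-03, -1.06616199e-05]), 'position': array([ 0.17972978, -0.59825357,  0.23060343]), 'ee_rot': array([ 8.02415067e-01, -5.96766009e-01, -5.16421149e-04, -3.53154192e-04]), 'ft_force': array([-0.32345109, -0.40985953,  0.03332171]), 'torque': array([-0.01399804, -0.00100723, -0.00085105]), 'grip_width': 0.9998053288330592} 0.0187
```

View pics/scene0.png

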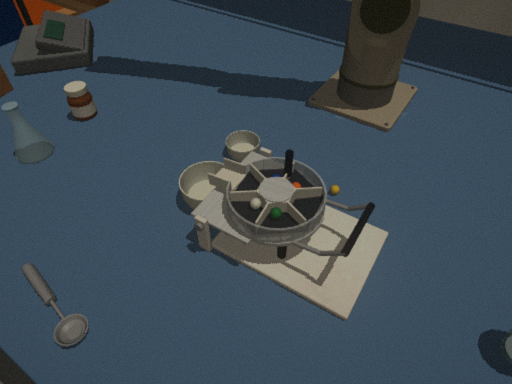

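View pics/top0.png

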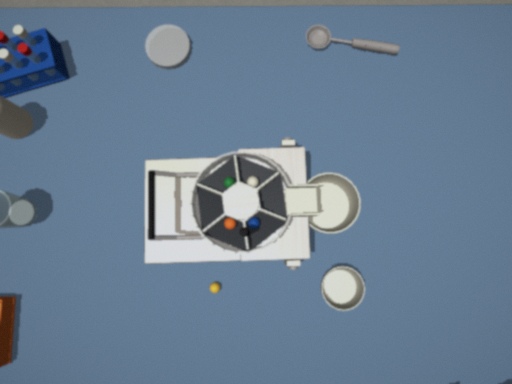

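```bash
python3 - <<'E'
import cv2
a=cv2.imread("pics/scene0.png")[120:280,160:400]; cv2.imwrite("pics/s0z.png",cv2.resize(a,None,fx=3.3,fy=3.3,interpolation=2))
a=cv2.imread("pics/top0.png")[130:280,130:380]; cv2.imwrite("pics/t0z.png",cv2.resize(a,None,fx=3.2,fy=3.2,interpolation=2))
E
```

```text
(no output)
```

View pics/s0z.png

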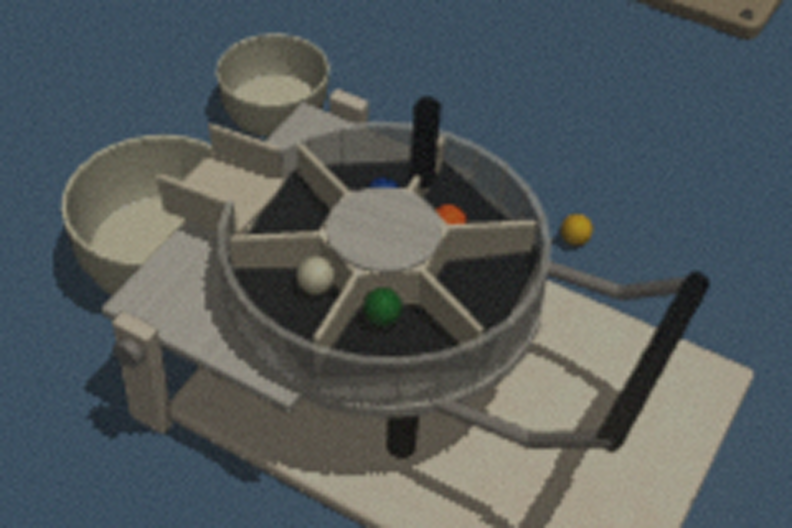

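View pics/t0z.png

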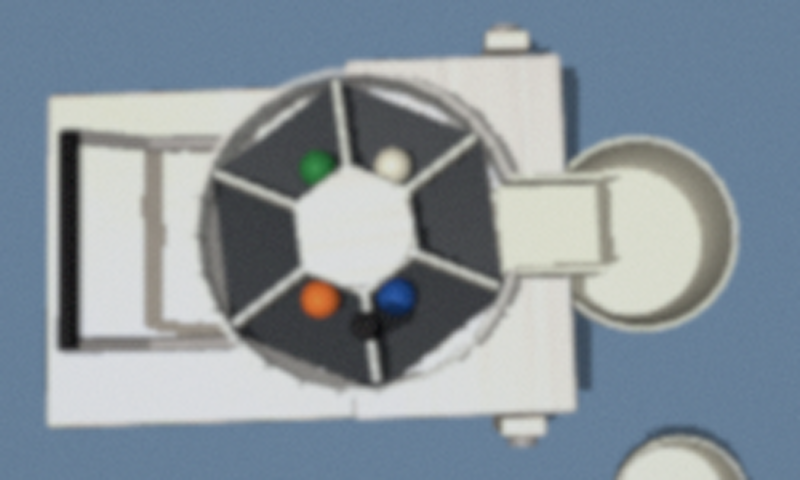

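```bash
cat > h.py <<'E'
import numpy as np, cv2
from workcell import manip,cams
def ray(n,u,v,z):
    i=cams.camera_info(n);P=np.array(i["pose"])
    d=P[:3,:3]@np.array([(u-i["cx"])/i["fx"],(v-i["cy"])/i["fy"],1]);o=P[:3,3]
    return o+d*(z-o[2])/d[2]
def blobs(im,mask,box,amin=8):
    m=np.zeros(mask.shape,np.uint8);x0,y0,x1,y1=box;m[y0:y1,x0:x1]=mask[y0:y1,x0:x1]
    n,l,s,c=cv2.connectedComponentsWithStats(m)
    return [(c[k].round(2),s[k]) for k in range(1,n) if s[k][4]>=amin]
E
python3 - <<'E'
from h import *
im=cv2.imread("pics/top0.png"); h=cv2.cvtColor(im,cv2.COLOR_BGR2HSV)
dark=(im.max(2)<38).astype(np.uint8)
for c,s in blobs(im,dark,(140,160,290,260)): print("dark top",c,s)
for c,s in blobs(im,dark,(140,160,165,250)): print("bar",c,ray("top",*c,.105))
wh=((h[...,1]<60)&(h[...,2]>150)).astype(np.uint8)
for c,s in blobs(im,wh,(215,175,268,228),50): print("hub?",c,s,ray("top",*c,.111))
s=cv2.imread("pics/scene0.png"); d2=(s.max(2)<38).astype(np.uint8)
for c,st in blobs(s,d2,(270,130,390,270)): print("dark scene",c,st)
# base corners
for u,v in [(145,160),(305,147),(310,258),(145,263)]: print(ray("top",u,v,.012).round(4))
for nm,lo,hi in [("or",(5,120,90),(14,255,255)),("bl",(105,180,60),(125,255,255)),("gr",(50,100,40),(80,255,255))]:
    for c,st in blobs(im,cv2.inRange(h,lo,hi)//255,(190,150,300,250)): print(nm,c,st[4],ray("top",*c,.095).round(4))
# wide dish rim
g=cv2.Canny(im,60,150)
E
python3 - <<'E'
import cv2
a=cv2.imread("pics/top0.png")[170:260,190:330]; cv2.imwrite("pics/t0zz.png",cv2.resize(a,None,fx=5.7,fy=5.7,interpolation=0))
E
```

```text
dark top [151.15 204.28] [150 172   4  66 212]
dark top [247.05 231.18] [240 227  13  11  56]
bar [151.15 204.28] [0.52202314 0.18884874 0.105     ]
hub? [241.2  199.85] [ 215  175   53   52 1339] [0.52778223 0.03797841 0.111     ]
dark scene [291.38 168.9 ] [277 150  35  36 299]
dark scene [272.89 171.33] [270 170   6   3   9]
dark scene [307.9  205.46] [293 196  30  23 278]
dark scene [358.41 227.47] [342 203  32  53 338]
dark scene [282.56 220.34] [270 213  28  15 205]
dark scene [281.42 251.8 ] [278 247   8  11  84]
[0.6189 0.2301 0.012 ]
[ 0.6427 -0.0812  0.012 ]
[ 0.4289 -0.0861  0.012 ]
[0.4215 0.2237 0.012 ]
or [229.36 223.25] 116 [0.4901 0.0588 0.095 ]
bl [253.69 222.54] 84 [0.491  0.0177 0.095 ]
gr [228.41 181.38] 79 [0.5617 0.0607 0.095 ]
```

View pics/t0zz.png

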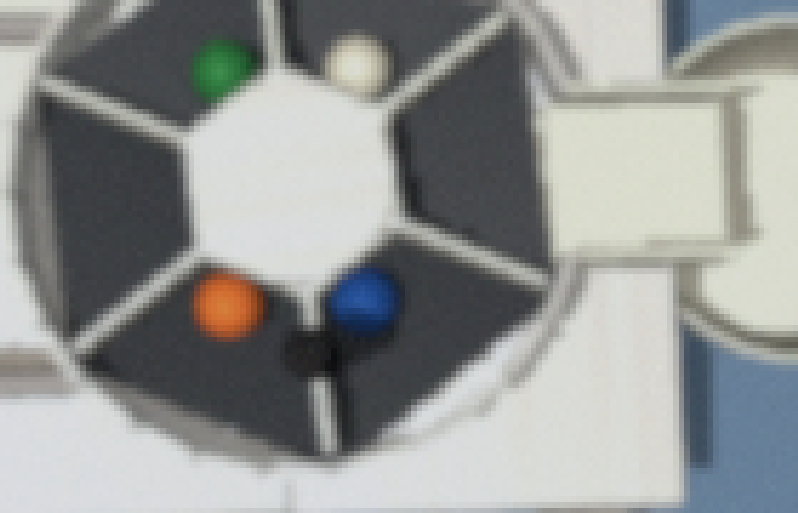

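```bash
python3 - <<'E'
from h import *
ax=ray("top",241.1,201.4,.111); post=ray("top",244,231.8,.155); bar=ray("top",151.15,204.28,.105)
im=cv2.imread("pics/top0.png"); dark=(im.max(2)<38)
ys,xs=np.nonzero(dark[172:238,145:160]); f=np.polyfit(ys,xs,1);
b0=ray("top",145+f[1],172,.105);b1=ray("top",145+f[1]+f[0]*66,238,.105)
print("ax",ax,"post",post,"bar",bar,"ends",b0,b1)
d=(ax-bar)[:2]; print("dist",np.linalg.norm(d),"yaw axbar",np.degrees(np.arctan2(d[1],d[0])))
e=(b0-b1)[:2]; print("yaw y-dir",np.degrees(np.arctan2(e[1],e[0]))-90,np.linalg.norm(e))
p=(post-ax)[:2]; print("post r",np.linalg.norm(p),"ang",np.degrees(np.arctan2(p[1],p[0])))
for k in [((42,80),(545,277)),((70,350),(510,15)),((268,0),(330,455))]:
    a,b=[ray("top",190+q[0]/5.7,170+q[1]/5.7,.111) for q in k]; v=(b-a)[:2]; print("wall",np.degrees(np.arctan2(v[1],v[0])),((a+b)/2).round(4))
# scene check: project post point, axis
def proj(n,p):
    i=cams.camera_info(n);P=np.array(i["pose"]);c=P[:3,:3].T@(np.array(p)-P[:3,3]);return i["fx"]*c[0]/c[2]+i["cx"],i["fy"]*c[1]/c[2]+i["cy"]
for z in (.111,.155): print("post scene",proj("scene",[*post[:2],z]))
print("bar scene",proj("scene",b0),proj("scene",b1),proj("scene",ax))
E
```

```text
ax [0.52519704 0.03814338 0.111     ] post [0.47331487 0.03138436 0.155     ] bar [0.52202314 0.18884874 0.105     ] ends [0.57689831 0.1904948  0.105     ] [0.4659503  0.18717952 0.105     ]
dist 0.1507387748195109 yaw axbar -88.79351481847928
yaw y-dir -88.28842885481919 0.11099753227040376
post r 0.052320581123400295 ang -172.57751197075422
wall -111.83465182102145 [0.5255 0.0379 0.111 ]
wall -52.766045371667474 [0.5246 0.0379 0.111 ]
wall -172.2835209864977 [0.5119 0.036  0.111 ]
post scene (np.float64(287.3231770393649), np.float64(169.11821127352061))
post scene (np.float64(288.76562286519663), np.float64(150.45490760960098))
bar scene (np.float64(343.86914216606834), np.float64(252.3137865772573)) (np.float64(370.200070721286), np.float64(204.73420148179997)) (np.float64(275.34754392213426), np.float64(187.8937212592889))
```

Call:
{"name": "move_arm", "arguments": {
  "claw": [1,1,1,1,1,1,1,1],
  "dp": [
    [0,0,0],
    [0,0,0],
    [0,0,0],
    [-0.15,-0.09,0],
    [-0.15,-0.09,0],
    [-0.15,-0.09,0],
    [-0.15,-0.09,0],
    [-0.15,-0.09,0]
  ],
  "turn": [
    [0,0,0.113],
    [0,0,0.113],
    [0,0,0.113],
    [0,0,0],
    [0,0,0],
    [0,0,0],
    [0,0,0],
    [0,0,0]
  ],
  "grip_force": 30
}}

```text
clock: 0.77
position: [0.2664, -0.4446, 0.231]
ee_rot: [0.716, -0.698, -0.0, 0.0]
ft_force: [1.2, -0.6, -0.2]
grip_width: 1.001
```

Call:
{"name": "move_arm", "arguments": {
  "claw": [1,1,1,1,1,1,1,1],
  "dp": [
    [-0.16,-0.08,0],
    [-0.16,-0.08,0],
    [-0.16,-0.08,0],
    [-0.16,-0.08,0],
    [-0.16,-0.08,0],
    [-0.16,-0.08,0],
    [-0.16,-0.08,0],
    [-0.16,-0.08,0]
  ],
  "turn": [
    [0,0,0],
    [0,0,0],
    [0,0,0],
    [0,0,0],
    [0,0,0],
    [0,0,0],
    [0,0,0],
    [0,0,0]
  ]
}}

```text
clock: 1.43
position: [0.3875, -0.1854, 0.2312]
ee_rot: [0.716, -0.698, 0.0, 0.0]
ft_force: [1.3, -0.9, 0.1]
grip_width: 1.0
```

Call:
{"name": "move_arm", "arguments": {
  "claw": [1,1,1,1,1,1,1,1],
  "dp": [
    [-0.16,-0.07,0],
    [-0.16,-0.07,0],
    [-0.16,-0.07,0],
    [-0.16,-0.07,0],
    [-0.16,-0.07,0],
    [-0.16,-0.07,0],
    [-0.12,-0.04,0],
    [0,0,0]
  ],
  "turn": [
    [0,0,0],
    [0,0,0],
    [0,0,0],
    [0,0,0],
    [0,0,0],
    [0,0,0],
    [0,0,0],
    [0,0,0]
  ]
}}

```text
clock: 2.1
position: [0.4744, 0.0368, 0.2313]
ee_rot: [0.719, -0.696, -0.001, -0.001]
ft_force: [-0.8, -0.0, -0.6]
grip_width: 1.0
```

Call:
{"name": "move_arm", "arguments": {
  "claw": [1,1,1,1,1,1],
  "dp": [
    [0.027,0.005,0.1],
    [0,0,0.12],
    [0,0,0.12],
    [0,0,0.12],
    [0,0,0.08],
    [0,0,0]
  ],
  "turn": [
    [0,0,0],
    [0,0,0],
    [0,0,0],
    [0,0,0],
    [0,0,0],
    [0,0,0]
  ]
}}

```text
clock: 2.6
position: [0.4706, 0.0252, 0.1201]
ee_rot: [0.716, -0.698, -0.002, 0.002]
ft_force: [-0.5, -0.3, -0.9]
grip_width: 1.002
```

```bash
python3 - <<'E'
from h import *
a=cams.camera("scene");b=cams.camera("top")
a=cv2.resize(a[100:290,180:400],(440,380));b=cv2.resize(b[130:280,150:330],(360,300))
o=np.zeros((380,800,3),np.uint8);o[:,:440]=a;o[:300,440:]=b
cv2.imwrite("pics/g1.png",o[...,::-1]);print(manip.get_obs()["position"])
E
```

```text
[0.47270978 0.0256189  0.12340466]
```

View pics/g1.png

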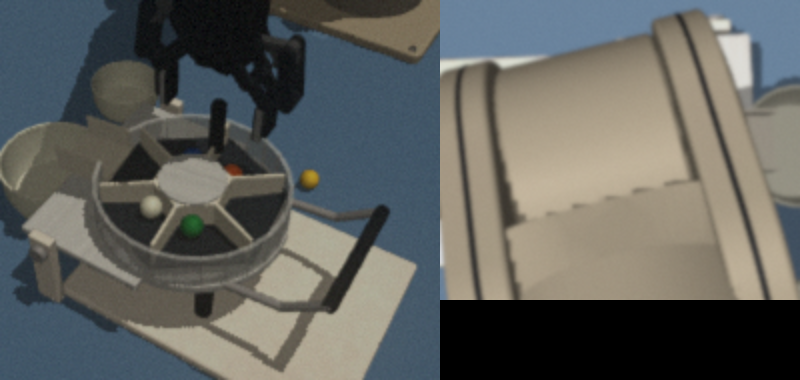

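Call:
{"name": "move_arm", "arguments": {
  "claw": [1,0,0,0,0,0,0,0],
  "dp": [
    [-0.028,0,0.01],
    [0,0,0],
    [0,0,0],
    [0,0,0],
    [0,0,0],
    [0,0,0],
    [0,0,0],
    [0,0,0]
  ],
  "turn": [
    [0,0,0],
    [0,0,0],
    [0,0,0],
    [0,0,0],
    [0,0,0],
    [0,0,0],
    [0,0,0],
    [0,0,0]
  ]
}}

```text
clock: 3.37
position: [0.4729, 0.0312, 0.1215]
ee_rot: [0.716, -0.698, 0.0, 0.0]
ft_force: [-0.8, 0.6, 3.1]
grip_width: 0.152
```

```bash
python3 - <<'E'
from h import *
t=np.radians(np.linspace(-172.4,-58.5,17)); p=np.c_[np.cos(t),np.sin(t)]*.0523
d=np.diff(p,axis=0)/.2; a=np.radians(-88.54); X=np.array([np.cos(a),np.sin(a)]);Y=np.array([np.sin(a),-np.cos(a)])
print(np.c_[d@X,d@Y].round(3).tolist()); print(p[[8,16]]+[.5252,.0381])
E
```

```text
[[0.032, -0.005], [0.031, -0.009], [0.03, -0.013], [0.028, -0.017], [0.026, -0.02], [0.023, -0.023], [0.02, -0.026], [0.016, -0.028], [0.013, -0.03], [0.009, -0.031], [0.005, -0.032], [0.001, -0.032], [-0.003, -0.032], [-0.007, -0.032], [-0.011, -0.031], [-0.014, -0.029]]
[[ 0.50272547 -0.00912484]
 [ 0.55252667 -0.00649308]]
```

Call:
{"name": "move_arm", "arguments": {
  "claw": [0,0,0,0,0,0,0,0],
  "dp": [
    [0.032,-0.005,0],
    [0.031,-0.009,0],
    [0.03,-0.013,0],
    [0.028,-0.017,0],
    [0.026,-0.02,0],
    [0.023,-0.023,0],
    [0.02,-0.026,0],
    [0.016,-0.028,0]
  ],
  "turn": [
    [0,0,0],
    [0,0,0],
    [0,0,0],
    [0,0,0],
    [0,0,0],
    [0,0,0],
    [0,0,0],
    [0,0,0]
  ]
}}

```text
clock: 4.03
position: [0.5017, -0.008, 0.1212]
ee_rot: [0.717, -0.697, -0.001, -0.0]
ft_force: [-7.8, 5.6, 5.3]
grip_width: 0.15
```

Call:
{"name": "move_arm", "arguments": {
  "claw": [0,0,0,0,0,0,0,0],
  "dp": [
    [0.013,-0.03,0],
    [0.009,-0.031,0],
    [0.005,-0.032,0],
    [0.001,-0.032,0],
    [-0.003,-0.032,0],
    [-0.007,-0.032,0],
    [-0.011,-0.031,0],
    [-0.014,-0.029,0]
  ],
  "turn": [
    [0,0,0],
    [0,0,0],
    [0,0,0],
    [0,0,0],
    [0,0,0],
    [0,0,0],
    [0,0,0],
    [0,0,0]
  ]
}}

```text
clock: 4.7
position: [0.5517, -0.0083, 0.1212]
ee_rot: [0.716, -0.698, 0.0, 0.001]
ft_force: [-2.7, -6.1, 4.5]
grip_width: 0.155
```

Call:
{"name": "move_arm", "arguments": {
  "claw": [0,0,0,0],
  "dp": [
    [0,0,0],
    [0,0,0],
    [0,0,0],
    [0,0,0]
  ],
  "turn": [
    [0,0,0],
    [0,0,0],
    [0,0,0],
    [0,0,0]
  ]
}}

```text
clock: 5.03
position: [0.552, -0.0081, 0.1212]
ee_rot: [0.716, -0.698, 0.001, 0.0]
ft_force: [0.8, -5.5, 1.9]
grip_width: 0.155
```

```bash
python3 - <<'E'
from h import *
a=cams.camera("scene");b=cams.camera("top")
a=cv2.resize(a[100:290,180:400],(440,380));b=cv2.resize(b[130:280,150:330],(360,300))
o=np.zeros((380,800,3),np.uint8);o[:,:440]=a;o[:300,440:]=b
cv2.imwrite("pics/g2.png",o[...,::-1]);print(manip.get_obs()["position"],manip.get_obs()["ft_force"])
E
```

```text
[ 0.55195448 -0.00814894  0.12124817] [ 0.15409432 -5.52462276  0.76015558]
```

View pics/g2.png

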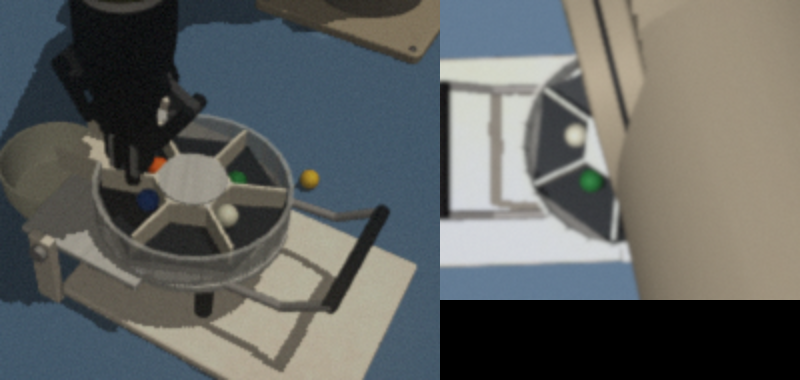

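Call:
{"name": "move_arm", "arguments": {
  "claw": [0.3,0.4,0.4,0.4,0.4,0.4,0.4,0.4],
  "dp": [
    [0,0,0],
    [0,0,0],
    [0,0,0],
    [0,0,-0.08],
    [0,0,-0.15],
    [0,0,-0.15],
    [-0.1,0,-0.05],
    [-0.2,0,0]
  ],
  "turn": [
    [0,0,0],
    [0,0,0],
    [0,0,0],
    [0,0,0],
    [0,0,0],
    [0,0,0],
    [0,0,0],
    [0,0,0]
  ]
}}

```text
clock: 5.8
position: [0.5524, 0.0495, 0.2103]
ee_rot: [0.713, -0.701, 0.002, -0.001]
ft_force: [1.4, -0.8, -0.3]
grip_width: 0.401
```

Call:
{"name": "move_arm", "arguments": {
  "claw": [0.4,0.4,0.4,0.4,0.4],
  "dp": [
    [-0.2,0.03,0],
    [-0.2,0.05,0],
    [-0.2,0.05,0],
    [-0.12,0,0],
    [0,0,0]
  ],
  "turn": [
    [0,0,0],
    [0,0,0],
    [0,0,0],
    [0,0,0],
    [0,0,0]
  ]
}}

```text
clock: 6.22
position: [0.5183, 0.2038, 0.2078]
ee_rot: [0.719, -0.695, -0.001, -0.001]
ft_force: [0.2, -0.3, -0.3]
grip_width: 0.398
```

```bash
python3 - <<'E'
from h import *
a=cams.camera("scene");b=cams.camera("top")
a=cv2.resize(a[100:290,180:400],(440,380));b=cv2.resize(b[130:280,150:330],(360,300))
o=np.zeros((380,800,3),np.uint8);o[:,:440]=a;o[:300,440:]=b
cv2.imwrite("pics/g3.png",o[...,::-1]);print(manip.get_obs()["position"],manip.get_obs()["ft_force"])
E
```

```text
[0.52011297 0.1980493  0.20721852] [ 0.06616222 -0.33974185  0.93979143]
```

View pics/g3.png

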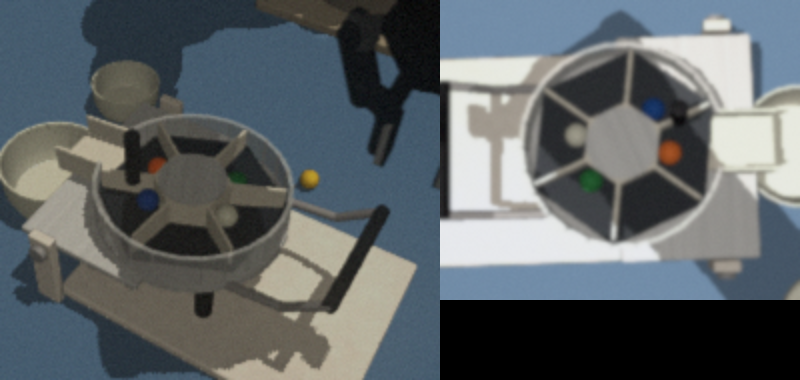

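```bash
python3 - <<'E'
from h import *
im=cams.camera("top"); cv2.imwrite("pics/t3.png",im[...,::-1])
a=im[140:260,200:340][...,::-1]; cv2.imwrite("pics/t3z.png",cv2.resize(a,None,fx=5,fy=5,interpolation=2))
h=cv2.cvtColor(im,cv2.COLOR_RGB2HSV); ax=ray("top",241.1,201.4,.111)
for c,st in blobs(im,cv2.inRange(h,(3,120,90),(14,255,255))//255,(190,150,300,250)):
    q=ray("top",*c,.095);v=(q-ax)[:2]; a=np.radians(-88.5);print("or",c,st[4],v@[np.cos(a),np.sin(a)],v@[-np.sin(a),np.cos(a)])
for c,st in blobs(im,(im.max(2)<36).astype(np.uint8),(245,170,290,200)): 
    q=ray("top",*c,.155)-ax;print("post",c,st[4],np.hypot(*q[:2]),np.degrees(np.arctan2(q[1],q[0]))+88.5)
E
```

```text
or [264.66 206.  ] 101 0.038931213220682076 -0.007261598265396022
post [269.   181.92] 13 0.05201382113051839 27.239633346395706
post [268.69 189.21] 42 0.04702739950177271 15.283225594014638
```

View pics/t3z.png

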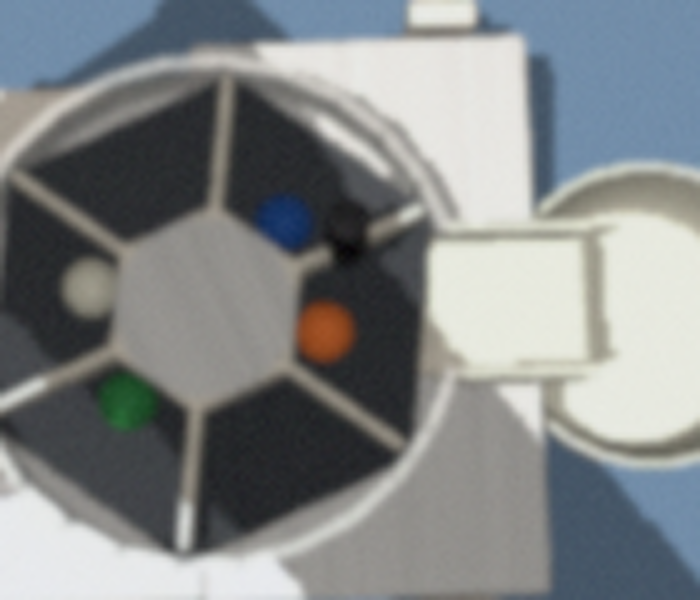

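```bash
python3 - <<'E'
from h import *
for k in [((230,75),(185,545)),((15,172),(405,445)),((0,408),(420,211)),]:
    a,b=[ray("top",200+q[0]/5,140+q[1]/5,.111) for q in k]; v=(b-a)[:2]; print("wall",np.degrees(np.arctan2(v[1],v[0]))+88.5,((a+b)/2).round(4))
ax=ray("top",241.1,201.4,.111)
for z in [(350,222),(348,217)]:
  q=ray("top",200+z[0]/5,140+z[1]/5,.155)-ax;print(np.degrees(np.arctan2(q[1],q[0]))+88.5, np.hypot(*q[:2]))
E
```

```text
wall 263.0720134852656 [0.5254 0.0374 0.111 ]
wall -36.91252877660607 [0.5251 0.0373 0.111 ]
wall 23.466605808302404 [0.5246 0.0362 0.111 ]
22.625357416547445 0.051631681828872476
24.490521477596843 0.05174971935771898
```

Call:
{"name": "move_arm", "arguments": {
  "claw": [0.5,0.5,0.5,0.5,0.5,0.5,0.5,0.5],
  "dp": [
    [0.15,-0.02,0],
    [0.19,-0.02,0],
    [0.19,-0.02,0],
    [0.19,-0.02,0],
    [0.19,-0.02,0],
    [0.13,-0.01,0],
    [0,0,0],
    [0,0,0]
  ],
  "turn": [
    [0,0,0],
    [0,0,0],
    [0,0,0],
    [0,0,0],
    [0,0,0],
    [0,0,0],
    [0,0,0],
    [0,0,0]
  ]
}}

```text
clock: 7.03
position: [0.5478, -0.0141, 0.207]
ee_rot: [0.714, -0.7, 0.0, 0.0]
ft_force: [0.8, 0.4, 0.7]
grip_width: 0.503
```

Call:
{"name": "move_arm", "arguments": {
  "claw": [0.5,0.5,0.5,0.5,0.5,0.5],
  "dp": [
    [-0.025,0.003,0.05],
    [0,0,0.12],
    [0,0,0.12],
    [0,0,0.1],
    [0,0,0.035],
    [0,0,0]
  ],
  "turn": [
    [0,0,0],
    [0,0,0],
    [0,0,0],
    [0,0,0],
    [0,0,0],
    [0,0,0]
  ]
}}

```text
clock: 7.53
position: [0.5457, -0.0044, 0.1203]
ee_rot: [0.717, -0.697, -0.001, 0.001]
ft_force: [-0.4, -1.3, -0.1]
grip_width: 0.497
```

Call:
{"name": "move_arm", "arguments": {
  "claw": [0,0,0,0,0],
  "dp": [
    [0,0,0],
    [0,0,0],
    [0,0,0],
    [0,0,0],
    [0,0,0]
  ],
  "turn": [
    [0,0,0],
    [0,0,0],
    [0,0,0],
    [0,0,0],
    [0,0,0]
  ]
}}

```text
clock: 7.95
position: [0.5487, -0.0079, 0.1239]
ee_rot: [0.715, -0.699, 0.002, -0.0]
ft_force: [3.2, -7.7, -1.0]
grip_width: 0.151
```

Call:
{"name": "move_arm", "arguments": {
  "claw": [0,0,0,0,0,0,0],
  "dp": [
    [-0.004,-0.013,0],
    [-0.006,-0.013,0],
    [-0.006,-0.012,0],
    [0,0,0],
    [0,0,0],
    [0,0,0],
    [0,0,0]
  ],
  "turn": [
    [0,0,0],
    [0,0,0],
    [0,0,0],
    [0,0,0],
    [0,0,0],
    [0,0,0],
    [0,0,0]
  ]
}}

```text
clock: 8.53
position: [0.556, -0.0043, 0.1238]
ee_rot: [0.715, -0.699, 0.002, -0.0]
ft_force: [1.8, -7.4, -0.6]
grip_width: 0.147
```

Call:
{"name": "move_arm", "arguments": {
  "claw": [0.2,0.3,0.4,0.4,0.4,0.4,0.4,0.4],
  "dp": [
    [0,0,0],
    [0,0,0],
    [0,0,0],
    [0,0,-0.08],
    [0,0,-0.15],
    [0,0,-0.15],
    [-0.1,0,-0.05],
    [-0.2,0,0]
  ],
  "turn": [
    [0,0,0],
    [0,0,0],
    [0,0,0],
    [0,0,0],
    [0,0,0],
    [0,0,0],
    [0,0,0],
    [0,0,0]
  ]
}}

```text
clock: 9.2
position: [0.5554, 0.0538, 0.2117]
ee_rot: [0.713, -0.701, 0.003, -0.001]
ft_force: [1.3, 0.1, -1.1]
grip_width: 0.398
```

Call:
{"name": "move_arm", "arguments": {
  "claw": [0.5,0.5,0.5,0.5,0.5],
  "dp": [
    [-0.2,0.03,0],
    [-0.2,0.05,0],
    [-0.2,0.05,0],
    [-0.05,0,0],
    [0,0,0]
  ],
  "turn": [
    [0,0,0],
    [0,0,0],
    [0,0,0],
    [0,0,0],
    [0,0,0]
  ]
}}

```text
clock: 9.62
position: [0.5222, 0.1921, 0.209]
ee_rot: [0.719, -0.695, -0.0, -0.001]
ft_force: [0.8, -0.3, -0.3]
grip_width: 0.494
```

```bash
python3 - <<'E'
from h import *
im=cams.camera("top")
a=im[140:260,200:340][...,::-1]; cv2.imwrite("pics/t4z.png",cv2.resize(a,None,fx=5,fy=5,interpolation=2))
h=cv2.cvtColor(im,cv2.COLOR_RGB2HSV); ax=ray("top",241.1,201.4,.111)
for c,st in blobs(im,cv2.inRange(h,(3,120,90),(14,255,255))//255,(190,150,300,250)):
    q=ray("top",*c,.095);v=(q-ax)[:2]; a=np.radians(-88.5);print("or",c,st[4],v@[np.cos(a),np.sin(a)],v@[-np.sin(a),np.cos(a)])
print(manip.get_obs()["position"],manip.get_obs()["clock"])
E
```

```text
or [264.83 202.09] 103 0.03944439883045523 -0.0006031040430497024
[0.52315857 0.18928008 0.20868326] 9.6667
```

View pics/t4z.png

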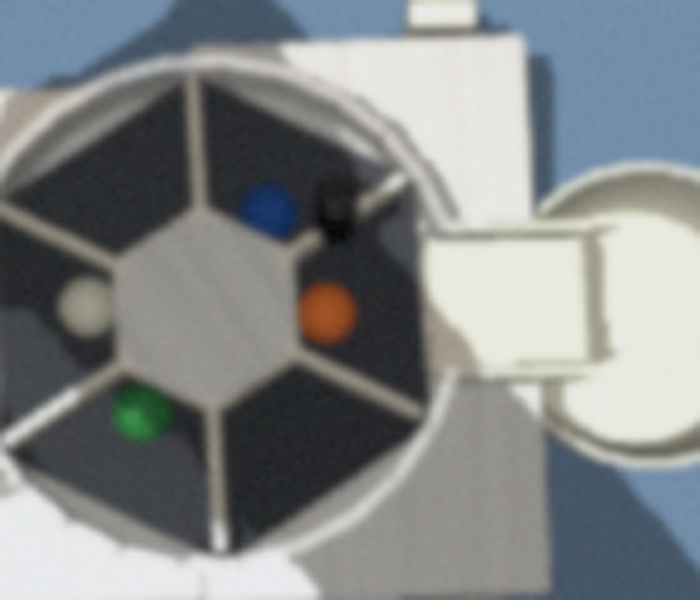

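Call:
{"name": "move_arm", "arguments": {
  "claw": [0.5,0.5,0.5,0.5,0.5,0.5,0.5,0.5],
  "dp": [
    [0,0,0.05],
    [0,0,0.1],
    [0,0,0.12],
    [0,0,0.12],
    [0,0,0.12],
    [0,0,0.08],
    [0,0,0.02],
    [0,0,0]
  ],
  "turn": [
    [0,0,0],
    [0,0,0],
    [0,0,0],
    [0,0,0],
    [0,0,0],
    [0,0,0],
    [0,0,0],
    [0,0,0]
  ]
}}

```text
clock: 10.33
position: [0.5234, 0.1855, 0.0848]
ee_rot: [0.715, -0.699, -0.001, 0.001]
ft_force: [0.4, 0.7, 0.5]
grip_width: 0.499
```

Call:
{"name": "move_arm", "arguments": {
  "claw": [0.5,0,0,0,0,0],
  "dp": [
    [0,0,0],
    [0,0,0],
    [0,0,0],
    [0,0,0],
    [0,0,0],
    [0,0,0]
  ],
  "turn": [
    [0,0,0],
    [0,0,0],
    [0,0,0],
    [0,0,0],
    [0,0,0],
    [0,0,0]
  ]
}}

```text
clock: 10.83
position: [0.5245, 0.189, 0.0875]
ee_rot: [0.716, -0.698, 0.0, -0.002]
ft_force: [1.4, 5.9, 1.2]
grip_width: 0.123
```

```bash
python3 - <<'E'
from h import *
a=cams.camera("scene");b=cams.camera("top")
a=cv2.resize(a[100:290,180:400],(440,380));b=cv2.resize(b[130:280,150:330],(360,300))
o=np.zeros((380,800,3),np.uint8);o[:,:440]=a;o[:300,440:]=b
cv2.imwrite("pics/g5.png",o[...,::-1]);print(manip.get_obs()["position"],manip.get_obs()["ft_force"])
a=np.radians(-88.5)
for th in np.arange(0,.45,.05): print(th.round(2),(235-235*np.cos(th)+35*np.sin(th)).round(4),(235*np.sin(th)+35*np.cos(th)-35).round(4))
E
```

```text
[0.52451751 0.18898135 0.08752627] [ 1.30129121  6.28648944 -0.44559989]
0.0 0.0 0.0
0.05 2.043 11.7014
0.1 4.6682 23.286
0.15 7.8691 34.7249
0.2 11.6378 45.9896
0.25 15.9647 57.0519
0.3 20.8391 67.884
0.35 26.2488 78.459
0.4 32.1803 88.7504
```

View pics/g5.png

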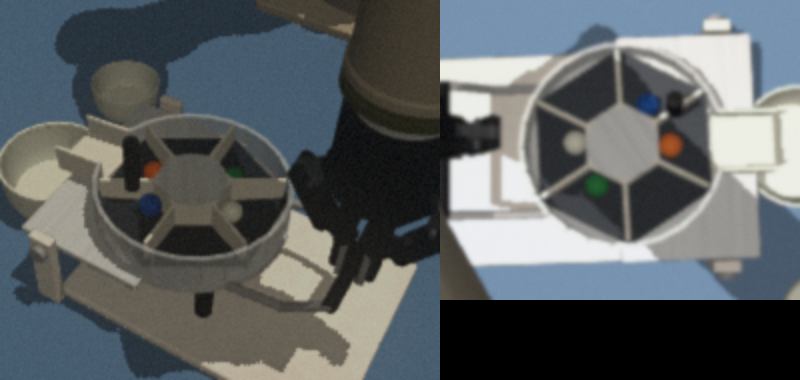

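Call:
{"name": "move_arm", "arguments": {
  "claw": [0,0,0,0,0,0,0,0],
  "dp": [
    [0.005,0,-0.029],
    [0.005,0,-0.029],
    [0.0065,0,-0.029],
    [0.0065,0,-0.029],
    [0.008,0,-0.0286],
    [0.008,0,-0.0286],
    [0.0094,0,-0.028],
    [0.0094,0,-0.028]
  ],
  "turn": [
    [0,0,0],
    [0,0,0],
    [0,0,0],
    [0,0,0],
    [0,0,0],
    [0,0,0],
    [0,0,0],
    [0,0,0]
  ]
}}

```text
clock: 11.6
position: [0.5248, 0.1777, 0.1334]
ee_rot: [0.717, -0.697, -0.0, -0.002]
ft_force: [3.7, 6.8, -3.0]
grip_width: 0.122
```

Call:
{"name": "move_arm", "arguments": {
  "claw": [0,0,0,0,0,0,0,0],
  "dp": [
    [0.0108,0,-0.0277],
    [0.0108,0,-0.0277],
    [0.0122,0,-0.027],
    [0.0122,0,-0.027],
    [0.0135,0,-0.0265],
    [0.0135,0,-0.0265],
    [0.0148,0,-0.0258],
    [0,0,0]
  ],
  "turn": [
    [0,0,0],
    [0,0,0],
    [0,0,0],
    [0,0,0],
    [0,0,0],
    [0,0,0],
    [0,0,0],
    [0,0,0]
  ]
}}

```text
clock: 12.27
position: [0.5253, 0.1604, 0.172]
ee_rot: [0.717, -0.697, -0.0, -0.003]
ft_force: [0.6, 7.8, 0.5]
grip_width: 0.124
```

Call:
{"name": "move_arm", "arguments": {
  "claw": [0,0,0,0,0,0,0,0],
  "dp": [
    [0,0,0],
    [0,0,0],
    [0,0,0],
    [0,0,0],
    [0,0,0],
    [0,0,0],
    [0,0,0],
    [0,0,0]
  ],
  "turn": [
    [0,0,0],
    [0,0,0],
    [0,0,0],
    [0,0,0],
    [0,0,0],
    [0,0,0],
    [0,0,0],
    [0,0,0]
  ]
}}

```text
clock: 12.93
position: [0.5253, 0.1608, 0.1713]
ee_rot: [0.717, -0.697, -0.0, -0.003]
ft_force: [2.2, 8.0, -0.6]
grip_width: 0.124
```

```bash
python3 - <<'E'
from h import *
a=cams.camera("scene");b=cams.camera("top")
a=cv2.resize(a[100:290,180:400],(440,380));b=cv2.resize(b[130:280,200:380],(360,300))
o=np.zeros((380,800,3),np.uint8);o[:,:440]=a;o[:300,440:]=b
cv2.imwrite("pics/g6.png",o[...,::-1]);print(manip.get_obs()["position"],manip.get_obs()["ft_force"])
E
```

```text
[0.52530307 0.16084829 0.17131654] [2.72168769 9.01119057 0.23295287]
```

View pics/g6.png

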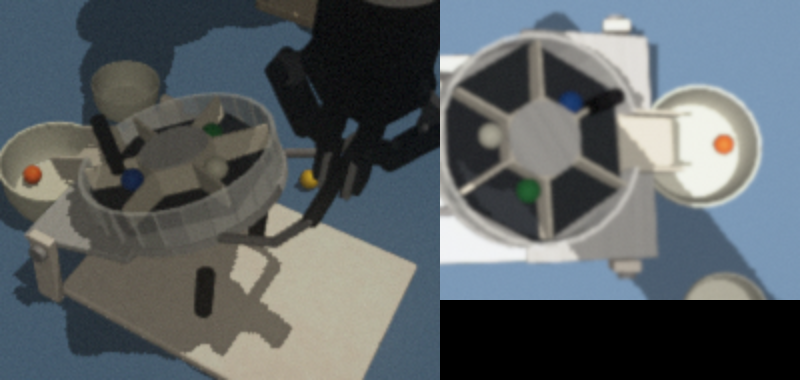

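The orange bead is in the dish (top pane 723,145), and the other three are still in the carousel. I'll lower along the same arc.

Call:
{"name": "move_arm", "arguments": {
  "claw": [0,0,0,0,0,0,0,0],
  "dp": [
    [-0.0148,0,0.0258],
    [-0.0135,0,0.0265],
    [-0.0135,0,0.0265],
    [-0.0122,0,0.027],
    [-0.0122,0,0.027],
    [-0.0108,0,0.0277],
    [-0.0108,0,0.0277],
    [-0.0094,0,0.028]
  ],
  "turn": [
    [0,0,0],
    [0,0,0],
    [0,0,0],
    [0,0,0],
    [0,0,0],
    [0,0,0],
    [0,0,0],
    [0,0,0]
  ]
}}

```text
clock: 13.7
position: [0.5248, 0.1797, 0.1277]
ee_rot: [0.717, -0.697, 0.0, -0.002]
ft_force: [1.2, 6.6, 1.1]
grip_width: 0.127
```

Call:
{"name": "move_arm", "arguments": {
  "claw": [0,0,0,0,0,0,0,0],
  "dp": [
    [-0.0094,0,0.028],
    [-0.008,0,0.0286],
    [-0.008,0,0.0286],
    [-0.0065,0,0.029],
    [-0.0065,0,0.029],
    [-0.005,0,0.029],
    [-0.005,0,0.027],
    [0,0,0]
  ],
  "turn": [
    [0,0,0],
    [0,0,0],
    [0,0,0],
    [0,0,0],
    [0,0,0],
    [0,0,0],
    [0,0,0],
    [0,0,0]
  ]
}}

```text
clock: 14.37
position: [0.5245, 0.189, 0.0877]
ee_rot: [0.717, -0.698, 0.0, -0.002]
ft_force: [2.8, 4.3, -2.0]
grip_width: 0.124
```

Call:
{"name": "move_arm", "arguments": {
  "claw": [0,0,0.2,0.4,0.5,0.5,0.5,0.5],
  "dp": [
    [0,0,0],
    [0,0,0],
    [0,0,0],
    [0,0,0],
    [0,0,0],
    [0,0,0],
    [0,0,0],
    [0,0,0]
  ],
  "turn": [
    [0,0,0],
    [0,0,0],
    [0,0,0],
    [0,0,0],
    [0,0,0],
    [0,0,0],
    [0,0,0],
    [0,0,0]
  ]
}}

```text
clock: 15.03
position: [0.5239, 0.1869, 0.0867]
ee_rot: [0.716, -0.698, 0.0, 0.0]
ft_force: [0.4, 1.1, -0.6]
grip_width: 0.499
```

Call:
{"name": "move_arm", "arguments": {
  "claw": [0.5,0.5,0.5,0.5,0.5,0.5,0.5,0.5],
  "dp": [
    [0,0,-0.03],
    [0,0,-0.08],
    [0,0,-0.1],
    [0,0,-0.12],
    [0,0,-0.12],
    [0,0,-0.12],
    [-0.1,0,-0.1],
    [-0.05,0,0]
  ],
  "turn": [
    [0,0,0],
    [0,0,0],
    [0,0,0],
    [0,0,0],
    [0,0,0],
    [0,0,0],
    [0,0,0],
    [0,0,0]
  ]
}}

```text
clock: 15.7
position: [0.5244, 0.2193, 0.2256]
ee_rot: [0.716, -0.698, 0.001, -0.003]
ft_force: [-0.9, 0.9, 1.4]
grip_width: 0.502
```

Call:
{"name": "move_arm", "arguments": {
  "claw": [0.5,0.5,0.5,0.5,0.5,0.5,0.5,0.5],
  "dp": [
    [0,0,0],
    [0,0,0],
    [0,0,0],
    [0,0,0],
    [0,0,0],
    [0,0,0],
    [0,0,0],
    [0,0,0]
  ],
  "turn": [
    [0,0,0],
    [0,0,0],
    [0,0,0],
    [0,0,0],
    [0,0,0],
    [0,0,0],
    [0,0,0],
    [0,0,0]
  ]
}}

```text
clock: 16.37
position: [0.5231, 0.2168, 0.2205]
ee_rot: [0.716, -0.698, -0.0, 0.0]
ft_force: [-0.2, 0.3, -0.1]
grip_width: 0.501
```

```bash
python3 - <<'E'
from h import *
a=cams.camera("scene");b=cams.camera("top")
d2=(a.max(2)<38).astype(np.uint8)
a=cv2.resize(a[100:290,180:400],(440,380));b=cv2.resize(b[130:280,150:330],(360,300))
o=np.zeros((380,800,3),np.uint8);o[:,:440]=a;o[:300,440:]=b
cv2.imwrite("pics/g7.png",o[...,::-1]);ob=manip.get_obs();print(ob["clock"],ob["position"],ob["ft_force"])
for c,st in blobs(a,d2,(335,195,380,260)): print(c,st)
E
```

```text
16.4667 [0.52310439 0.21697186 0.22066268] [0.33151757 0.53209314 0.21558781]
[358.97 226.36] [343 203  31  50 289]
```

View pics/g7.png

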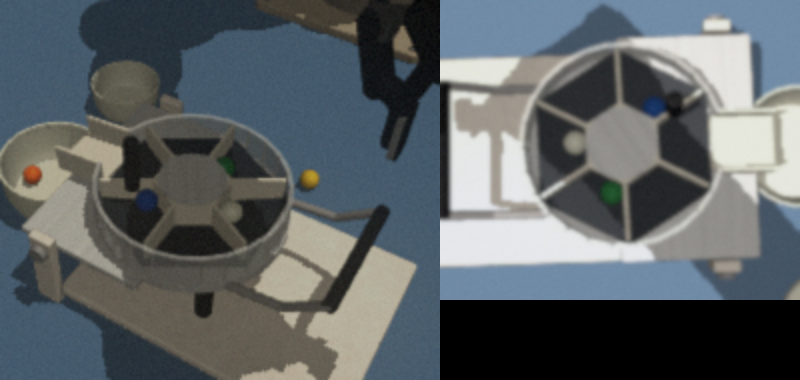

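The carousel is level again: the bar is back at its first pixels. The orange bead is in the dish at (32,173) in the left pane, and the white, blue and green beads are in their pockets. The gripper is clear.

```bash
python3 -c "
from workcell import manip
print(manip.hand_in())"
```

```text
the job is handed in; nothing more can be done
None
```

The orange bead is in the white dish, the carousel is back down and level, and the job was handed in at about 16.5 s of the 46 s allowed. The hand-in gave no verdict, so the results below come from my own last checks.

- **Turning:** I pinched the black post and led it along its arc. The first turn stopped about 7° short of the spout. I gripped the post again and corrected it; the orange bead then measured about 39 mm towards the spout and 1 mm off its centre line.
- **Tipping:** I gripped the lift bar and raised it about 84 mm, which is about 0.38 rad. The orange bead rolled out into the dish. I then lowered the bar along the same arc and let go.
- **Last checks:** The bar is back within about 1 px of where it started. The white, blue and green beads are still in the carousel. The gripper is clear of everything, with about 0 N on the wrist. I judged the dish by eye only: it stands upright and looks unmoved, but I did not measure its position.

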